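# Release the latched mist key

## Task

One of the four white keys on the grey mist controller has been left latched down and looks much like the others. Find it by touch with light taps, without pushing any of the other three down far enough to click, then press that key down until it lets go so that it springs fully up. Leave everything else on the bench and on the controller where it is.

Things in the scene. Friction and masses are not known exactly. Their poses are not given: they have to be found in the camera images.
- controller: Grey case of the mist controller, fixed to the bench, 160 (x) x 260 (y) x 55 mm tall. Origin: centre of its underside; z up, y along the row of keys, x away from the row. Four identical flat white keys, caps 32 (x) x 24 (y) mm, in black bezels 40 x 34 mm, 4 mm above the 55 mm deck, stand in a row at x = -35 mm, 50 mm apart. A black pod 45 x 100 x 22 mm stands on the deck at x = 50, y = -60 mm.
- spot_1 (a point): Fixed point of the case, at y = +75 mm: the centre of a key's top when that key is up, 73 mm above the bench. It does not move with the key. Keys move straight down, 10 mm at most. The latched key's top lies 5 mm below its spot, the others' at their spots. An up key starts to move at 1.7 N and takes 0.35 N more per mm.
- spot_2 (a point): As spot_1, for the key at y = +25 mm. The latched key, wherever it is, starts to move further down at about 3.5 N, lets go about 8 mm below its spot at about 5.5 N, and springs up to its spot when the finger is taken away. From then on it stays up.
- spot_3 (a point): As spot_1, for the key at y = -25 mm.
- spot_4 (a point): As spot_1, for the key at y = -75 mm.
- key_a (a joint): How far down the latched key is, in m: about 0.005 at the start (latched), 0.010 = bottom stop, 0 = released and fully up. It is in any one of the four positions of the row, different from start to start, and this number does not tell which.
- key_b (a joint): How far down one of the three keys that are not latched is, in m: 0 = fully up, its start; 0.010 = bottom stop. Which position in the row it has changes from start to start. Pushed beyond 0.0075 it counts as clicked down, which is a failure.
- key_c (a joint): How far down one of the three keys that are not latched is, in m: 0 = fully up, its start; 0.010 = bottom stop. Which position in the row it has changes from start to start. Pushed beyond 0.0075 it counts as clicked down, which is a failure.
- key_d (a joint): How far down one of the three keys that are not latched is, in m: 0 = fully up, its start; 0.010 = bottom stop. Which position in the row it has changes from start to start. Pushed beyond 0.0075 it counts as clicked down, which is a failure.
- clothespin: Loose wooden clothespin, 72 x 10 x 12 mm, lying on the controller's deck behind the keys. Origin: centre of its underside, x along it. Leave it alone.
- clothespin_b: Loose wooden clothespin, 72 x 10 x 12 mm, on the bench in front of the controller. Origin: centre of its underside, x along it. Leave it alone.
- tape: Loose blue roll of tape lying flat, 80 mm across, 20 mm tall, beside the controller. Origin: centre of its underside. Leave it alone.
- glue_jar: Loose small jar with an orange cap, 44 mm across, 55 mm tall, at the other side of the controller. Origin: centre of its underside. Leave it alone.
- flask: Loose white drinking bottle with a steel cap, 72 mm across, 190 mm tall, on the right of the bench. Origin: centre of its underside. Leave it alone.
- screwdriver: Loose screwdriver with a red handle lying on the left of the bench, along its x axis. Leave it alone.

How it is judged:
On the way, in this order (a step that is already met when the one before it is completed fails the run):
1. the latched key is pressed further down (beyond 6.5 mm below the up position) (value of joint key_a above 0.0065 m).
2. the key has let go and sprung up (within 1.5 mm of fully up) (value of joint key_a below 0.0015 m), for 0.2 s.
At the end, for the whole second after the job is handed in: All four keys are up (within 1.5 mm of fully up) and each loose thing is within 20 mm of where it was at the start (value of joint each of key_a, key_b, key_c, key_d below 0.0015 m and distance of each of clothespin, clothespin_b, tape, glue_jar, flask, screwdriver from where it was at the start of the episode below 0.02 m); the robot touches nothing.
It fails at once if a key that was not latched is pushed more than 7.5 mm down (it clicks) (value of joint any of key_b, key_c, key_d above 0.0075 m).
It fails at once if a loose thing is lifted, carried or pushed more than 20 mm (distance of any of clothespin, clothespin_b, tape, glue_jar, flask, screwdriver from where it was at the start of the episode above 0.02 m).
It also fails if it takes over 40 s, if anything falls off the work surface, if the arm or the gripper's body presses on something with over 40 N, if the wrist force passes 120 N, or if a joint passes its speed limit or range.

## Robot

A 7-joint arm with a two-finger parallel gripper is mounted at the origin on the work surface. World frame = base frame: x ahead of the robot, y to its left, z up, the work surface at z = 0. Lengths are in m, angles in rad, forces in N, time in s.
With the tool pointing down it reaches from about 0.425 to 0.875 m from the base axis. Payload 8.4 kg.
Tool frame: the origin (TCP) lies between the finger pads; the fingertips stand 14 mm ahead of it and the grasp point (between the pads) lies 5 mm behind it (r.tip_extent is the distance from the TCP to the fingertips, in m); z points along the fingers, y is the line along which they close (so a half turn about z gives the same grasp; the last joint's range is limited). The gripper opens to 85 mm and grips with 20 to 120 N. Pads are 22 mm wide; open, the fingers measure 114 mm over their backs; the gripper's body (76 mm by 85 mm) begins 54 mm behind the grasp point. The pads swing forward as they close: fully open they stand 13 mm farther back than shut.
Start: joints at [-1.307, 0.333, 0.04, 1.465, -0.013, 1.343, -0.059], TCP at [0.231, 0.608, 0.216] pointing down, gripper open.
Joint ranges: [-2.58, 2.58], [-0.38, 2.09], [-1.3, 1.39], [0.25, 2.4], [-1.5, 4.64], [0.08, 2.09], [-2.65, 2.65]. Speed limits (rad/s): [2.22, 2.22, 2.79, 2.79, 3.14, 3.14, 3.14].

## Interface

Orientations are given as a unit quaternion [w, x, y, z].
In Python, from station import sensors, read_camera, job_done, r gives the robot as it stands.
- The arm moves only by the tool carry_out, never from a script. Its argument "steps" is a list of rows, each a list of 7 numbers: the shift along the tool's x, y, z normalised to -1 to 1, where 1 is 50 cm, then the turn, a rotation vector about the tool's x, y, z normalised to -1 to 1, where 1 is pi/2 rad, then the gripper command: -1 is fully open, 1 is shut, values between are in proportion. In form: [[dx, dy, dz, rx, ry, rz, fingers], ...]. A call has exactly 8 rows; each row is the pose to reach, as a shift and turn from the pose commanded when the call began, along the tool's axes at that moment; what a row does not reach only later rows make up. A row lasts 1/8 s, in which the tool goes at most 62.5 mm and 10.7 degrees, less where a joint would pass 70% of its speed; a pose out of reach is approached as far as the arm can. A call with a number of a shift or a turn outside -1 to 1 is refused whole. A call with a gripper value outside its range is refused whole. The fingers move at their own pace and stop on an object; "force" is the grip in N (left out, the last holds). Time passes only in rows, so rows that repeat a pose let the fingers close, or fill a call up. It gives the time, the measured TCP pose, the force, the opening and the grip force at its end, in the units of the state.
- sensors.observe(): the state, without advancing time (a new reading comes with each control period).
- read_camera(name): name is "side" or "top" or "wrist"; returns a dict with "image" (480x640x3 uint8, red, green, blue), "intrinsics" (3x3 intrinsics, pixels), "R" (3x3) and "t" (3): a world point X has camera coordinates R X + t. Camera axes: x right, y down, z forward; pixel columns grow to the right and rows downward; lengths in m; the calibration is good to about 2 mm. A picture is of the moment at which its call begins. There is no depth.
- job_done(): hands the job in; it is judged then, once.
The state is a dict: "time_s": time; "joint_positions": joint angles; "qvel": joint speeds; "joint_efforts": joint torques, N m; "ee_pos": TCP position; "eef_rot": TCP orientation; "wrist_force": force on the tool from outside, world axes, zero at the start; "moment": the same for the moment, N m; "width": finger opening in m; "grasp_force": force on a finger pad.
Only numpy, scipy, OpenCV 4.12 (cv2) and the standard library are available. Lean on these libraries where they do the work, as an engineer would, in place of code of your own. Each camera call takes 0.05 s, during which the arm holds its last target. There are 200 camera calls.

## Working session

There is one attempt and no reset: what is moved stays moved. The work goes in short steps, Python scripts to look and compute and a tool call to move; the robot and the scene stay as the last step left them, time stands still between calls to the robot, and variables do not carry over. Pictures are saved under pics/ and viewed, at most 10 in all, crops included, and the job is handed in when it is done.

Besides the shell and the picture viewer there is one more tool, called after ">>>" as name([rows], argument=value, ...), one row to a line, values as JSON. carry_out: Moves the arm, as the interface text tells. Scaled input: -1 to 1 covers 50 cm each way for a shift and pi/2 rad each way for a turn. Its arguments: {"type":"object","properties":{"steps":{"type":"array"},"force":{"type":"number"}},"required":["steps"]}

```bash
mkdir -p pics
python3 - <<'E'
from station import sensors, read_camera, r
import cv2,numpy as np
s=sensors.observe();print({k:np.round(v,3) for k,v in s.items()},r.tip_extent)
for n in("top","side"):
    c=read_camera(n);cv2.imwrite(f"pics/{n}0.png",c["image"][:,:,::-1]);print(n,c["intrinsics"],c["R"],c["t"])
E
```

```text
{'time_s': np.float64(0.0), 'joint_positions': array([-1.307,  0.334,  0.04 ,  1.466, -0.013,  1.343, -0.059]), 'qvel': array([-0.002, -0.   ,  0.001,  0.   ,  0.001,  0.001, -0.001]), 'joint_efforts': array([-0.0000e+00, -6.5856e+01,  1.3650e+00, -4.0556e+01,  1.7000e-02,
        1.3000e-02, -0.0000e+00]), 'ee_pos': array([0.231, 0.607, 0.215]), 'eef_rot': array([-0.   ,  0.18 ,  0.984, -0.001]), 'wrist_force': array([-0.278,  0.674,  0.306]), 'moment': array([0.031, 0.034, 0.   ]), 'grasp_force': np.float64(0.0), 'width': np.float64(0.085)} 0.014
top [[537.85964856   0.         323.66267688]
 [  0.         537.85964856 250.42803152]
 [  0.           0.           1.        ]] [[-0.00313029 -0.99998346  0.00482543]
 [-0.99223158  0.00250583 -0.12437929]
 [ 0.12436514 -0.00517729 -0.99222301]] [0.01680754 0.58122662 1.34031866]
side [[496.79050251   0.         330.44449231]
 [  0.         496.79050251 243.41471855]
 [  0.           0.           1.        ]] [[ 0.99897548 -0.04288361 -0.01445634]
 [-0.04174736 -0.7499615  -0.66016279]
 [ 0.01746847  0.66008995 -0.75098342]] [-0.54518858  0.08048887  1.15315124]
```

View pics/top0.png

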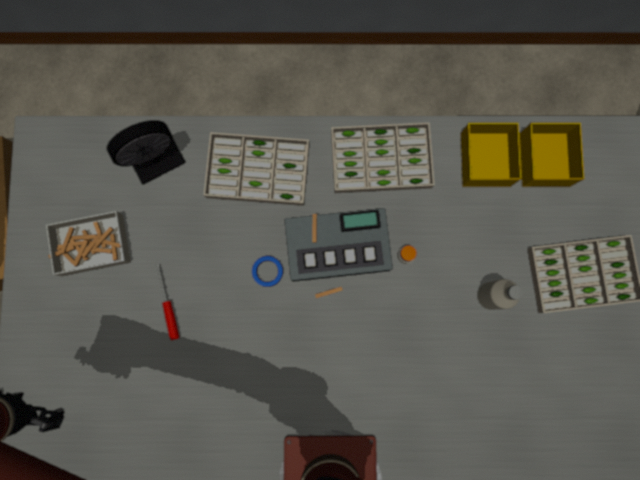

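View pics/side0.png

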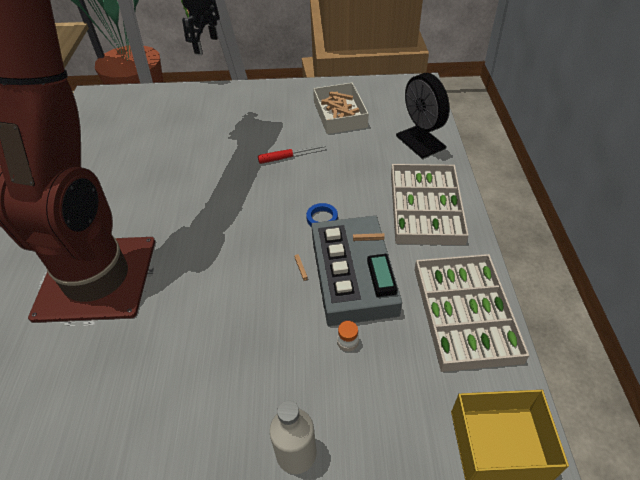

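The top view shows the four white keys at about (310,260), (330,257), (350,255) and (370,254). The side view shows them at about (333,234), (336,249), (340,268) and (344,287). Next I triangulate them.

```bash
cat > h.py <<'E'
import cv2,numpy as np
def keys(c,box,thr=120):
    x0,y0,x1,y1=box; hsv=cv2.cvtColor(c["image"],cv2.COLOR_RGB2HSV)
    m=((hsv[...,2]>thr)&(hsv[...,1]<60)).astype(np.uint8)
    z=np.zeros_like(m);z[y0:y1,x0:x1]=m[y0:y1,x0:x1]
    n,_,st,ce=cv2.connectedComponentsWithStats(z)
    return [(ce[i],st[i]) for i in range(1,n) if st[i][4]>40]
def ray(c,p):
    d=c["R"].T@np.linalg.inv(c["intrinsics"])@np.array([p[0],p[1],1]);o=-c["R"].T@c["t"];return o,d/np.linalg.norm(d)
def onz(c,p,z):
    o,d=ray(c,p);return o+d*(z-o[2])/d[2]
def tri(rs):
    A=sum(np.eye(3)-np.outer(d,d) for o,d in rs);b=sum((np.eye(3)-np.outer(d,d))@o for o,d in rs);return np.linalg.solve(A,b)
E
python3 - <<'E'
from station import read_camera
from h import *
t=read_camera("top");s=read_camera("side")
kt=sorted(keys(t,(298,242,382,274)),key=lambda k:k[0][0]);ks=sorted(keys(s,(322,224,356,296),170),key=lambda k:k[0][1])
for k in kt:print("t",k[0].round(1),k[1],onz(t,k[0],.072).round(4))
for k in ks:print("s",k[0].round(1),k[1],onz(s,k[0],.070).round(4))
if len(kt)==len(ks)==4:
    for a,b in zip(kt,ks):print(tri([ray(t,a[0]),ray(s,b[0])]).round(4))
E
```

```text
t [309.8 259.6] [306 254   9  12  99] [0.5538 0.0499 0.072 ]
t [329.7 257.5] [325 252  10  12 101] [5.591e-01 3.000e-04 7.200e-02]
t [349.6 255.3] [345 250  10  12  99] [ 0.5643 -0.0491  0.072 ]
t [369.3 253.3] [365 248  10  12  96] [ 0.5693 -0.0985  0.072 ]
s [332.6 231.8] [326 228  14   9  92] [0.5539 0.0506 0.07  ]
s [336.  248.1] [329 244  15   9 103] [5.591e-01 5.000e-04 7.000e-02]
s [339.7 265.4] [333 261  15  10 108] [ 0.5648 -0.0493  0.07  ]
s [343.4 285.1] [336 281  16  10 119] [ 0.5696 -0.1027  0.07  ]
[0.5539 0.0499 0.0708]
[5.592e-01 3.000e-04 7.020e-02]
[ 0.5647 -0.0492  0.0698]
[ 0.57   -0.0991  0.0651]
```

>>> carry_out([
  [-0.73,-0.7,0,0,0,-0.297,1],
  [-0.73,-0.7,0,0,0,-0.297,1],
  [-0.73,-0.7,0,0,0,-0.297,1],
  [-0.73,-0.7,0,0,0,-0.297,1],
  [-0.73,-0.7,0,0,0,-0.297,1],
  [-0.73,-0.7,0,0,0,-0.297,1],
  [-0.73,-0.7,0,0,0,-0.297,1],
  [-0.73,-0.7,0,0,0,-0.297,1],
], force=20)

```text
time_s: 1.2
ee_pos: [0.4458, 0.1541, 0.2158]
eef_rot: [0.0, -0.052, 0.999, 0.0]
wrist_force: [0.7, 0.6, 0.2]
width: -0.0
grasp_force: 0.0
```

>>> carry_out([
  [-0.19,-0.525,0.19,0,0,0,1],
  [-0.19,-0.525,0.19,0,0,0,1],
  [-0.19,-0.525,0.19,0,0,0,1],
  [-0.19,-0.525,0.19,0,0,0,1],
  [-0.19,-0.525,0.19,0,0,0,1],
  [-0.19,-0.525,0.19,0,0,0,1],
  [-0.19,-0.525,0.19,0,0,0,1],
  [-0.19,-0.525,0.19,0,0,0,1],
])

```text
time_s: 2.2
ee_pos: [0.567, -0.0937, 0.121]
eef_rot: [0.0, -0.053, 0.999, 0.0]
wrist_force: [0.5, 0.2, 0.4]
width: 0.0
grasp_force: 0.0
```

Run:
```python
from station import sensors, read_camera
import cv2,numpy as np
for i in range(3):
    s=sensors.observe();print(s["ee_pos"].round(4),s["wrist_force"].round(2))
    if i==0:
        c=read_camera("side")["image"][170:350,250:450,::-1];cv2.imwrite("pics/side1.png",cv2.resize(c,None,fx=3,fy=3))
    if i==1: cv2.imwrite("pics/w1.png",read_camera("wrist")["image"][:,:,::-1])
```

```text
[ 0.567  -0.0937  0.121 ] [0.51 0.23 0.4 ]
[ 0.567  -0.0938  0.1211] [ 0.18  0.18 -0.2 ]
[ 0.567  -0.0939  0.1211] [-0.29 -0.4   0.48]
```

View pics/side1.png

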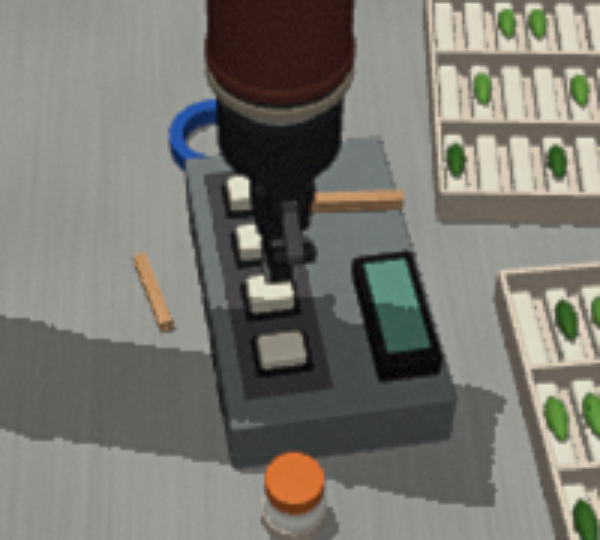

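View pics/w1.png

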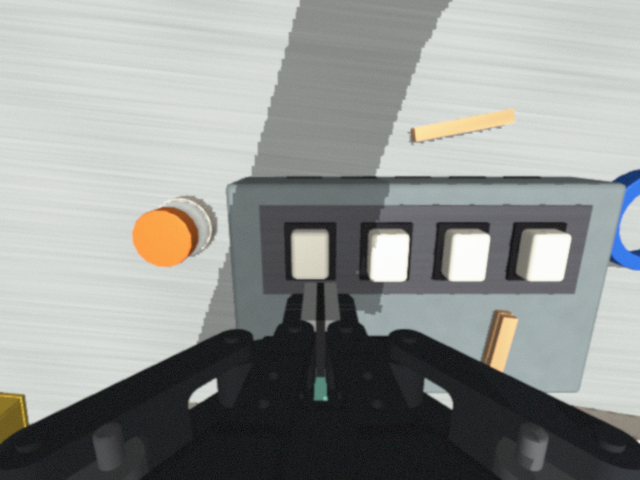

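The wrist view shows key 4 at (310,253), with the shut fingertips at (320,285) ready to come down on it. I correct 5 mm along the row and tap lightly to a tip height of about 70 mm. An up key would give about 2.8 N there, a latched one nothing.

>>> carry_out([
  [-0.005,-0.01,0.03,0,0,0,1],
  [-0.005,-0.01,0.05,0,0,0,1],
  [-0.005,-0.01,0.06,0,0,0,1],
  [-0.005,-0.01,0.066,0,0,0,1],
  [-0.005,-0.01,0.07,0,0,0,1],
  [-0.005,-0.01,0.074,0,0,0,1],
  [-0.005,-0.01,0.074,0,0,0,1],
  [-0.005,-0.01,0.074,0,0,0,1],
])

```text
time_s: 3.3
ee_pos: [0.57, -0.0999, 0.0838]
eef_rot: [0.0, -0.052, 0.999, -0.0]
wrist_force: [0.4, -0.1, 0.5]
width: -0.0001
grasp_force: 0.0
```

Run:
```python
from station import sensors, read_camera
import numpy as np
for i in range(6):
    s=sensors.observe();print(s["ee_pos"].round(4),s["wrist_force"].round(2)); read_camera("side")
```

```text
[ 0.57   -0.0999  0.0838] [ 0.38 -0.07  0.46]
[ 0.57   -0.0999  0.0838] [ 0.09 -0.37  0.28]
[ 0.57   -0.0999  0.0838] [-0.99 -0.51 -0.37]
[ 0.57   -0.0999  0.0838] [ 0.33 -0.28 -1.05]
[ 0.57   -0.0999  0.0837] [-1.04 -0.37  0.38]
[ 0.57   -0.0999  0.0837] [-0.83  0.19  0.67]
```

At tip height 69.8 mm there is no force, so key 4 looks latched. I tap key 3 at the same height as a check.

>>> carry_out([
  [0,0,-0.05,0,0,0,1],
  [0,0.05,-0.05,0,0,0,1],
  [0,0.1,-0.05,0,0,0,1],
  [0,0.1,-0.03,0,0,0,1],
  [0,0.1,-0.012,0,0,0,1],
  [0,0.1,-0.004,0,0,0,1],
  [0,0.1,0,0,0,0,1],
  [0,0.1,0,0,0,0,1],
])

```text
time_s: 4.6
ee_pos: [0.5647, -0.0507, 0.0835]
eef_rot: [-0.0, -0.051, 0.999, -0.0]
wrist_force: [0.2, 0.1, 0.5]
width: -0.0002
grasp_force: 0.0
```

Run:
```python
from station import sensors, read_camera
import numpy as np
for i in range(6):
    s=sensors.observe();print(s["ee_pos"].round(4),s["wrist_force"].round(2)); read_camera("side")
```

```text
[ 0.5647 -0.0507  0.0835] [0.22 0.1  0.5 ]
[ 0.5648 -0.0505  0.0837] [ 0.16 -0.52  0.26]
[ 0.5649 -0.0504  0.0838] [0.25 0.46 0.68]
[ 0.5649 -0.0503  0.0839] [-0.58  0.24  0.09]
[ 0.5649 -0.0503  0.0839] [-0.23 -0.12  0.33]
[ 0.5649 -0.0502  0.0838] [ 0.3   0.49 -0.14]
```

The check was worth doing: key 3 gives no force either, so either the tip sits higher than I assumed or key 3 is down. I go down in small steps.

>>> carry_out([
  [0,0,0.002,0,0,0,1],
  [0,0,0.003,0,0,0,1],
  [0,0,0.003,0,0,0,1],
  [0,0,0.003,0,0,0,1],
  [0,0,0.003,0,0,0,1],
  [0,0,0.003,0,0,0,1],
  [0,0,0.003,0,0,0,1],
  [0,0,0.003,0,0,0,1],
])

```text
time_s: 5.9
ee_pos: [0.5648, -0.0502, 0.0821]
eef_rot: [0.0, -0.052, 0.999, -0.0]
wrist_force: [0.4, -0.1, -0.7]
width: 0.0
grasp_force: 0.0
```

```bash
cat > f.py <<'E'
from station import sensors, read_camera
import numpy as np,cv2
F=[]
for i in range(6):
    s=sensors.observe();F.append(s["wrist_force"]);c=read_camera("wrist" if i%2 else "side")
    if i==4: cv2.imwrite("pics/sf.png",cv2.resize(c["image"][200:320,290:430,::-1],None,fx=5,fy=5))
print(s["ee_pos"].round(4),np.mean(F,0).round(2),np.std(F,0).round(2),s["time_s"],s["joint_efforts"].round(2))
E
python3 f.py
```

```text
[ 0.5647 -0.0502  0.0821] [ 0.25 -0.05 -0.01] [0.47 0.32 0.6 ] 6.15 [ 0.000e+00 -5.044e+01  7.320e+00 -3.526e+01  2.000e-02  0.000e+00
 -0.000e+00]
```

View pics/sf.png

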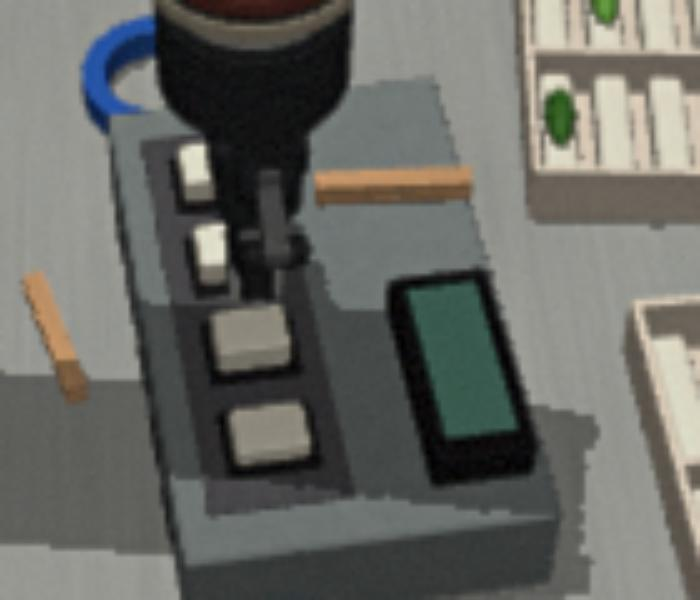

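Run:
```python
from station import sensors, read_camera, r
from h import *
s=sensors.observe();print(r.tip_extent,s["width"],s["ee_pos"],[a for a in dir(r) if a[0]!='_'])
cs=read_camera("side");cw=read_camera("wrist")
def pr(c,X):
    q=c["intrinsics"]@(c["R"]@np.array(X)+c["t"]);return (q[:2]/q[2]).round(1)
x,y,z=s["ee_pos"]
for dz in (0,.005,.01,.014):
    for dy in (-.012,0): print(dz,dy,"side",pr(cs,(x,y+dy,z-dz)),((pr(cs,(x,y+dy,z-dz))-[290,200])*5),"wrist",pr(cw,(x,y,z-dz)))
print("key top3",(pr(cs,(.5647,-.0492,.073))-[290,200])*5,pr(cw,(.5647,-.0492,.073)),"key4",(pr(cs,(.57,-.0985,.073))-[290,200])*5,(pr(cs,(.57,-.0985,.068))-[290,200])*5)
cv2.imwrite("pics/w2.png",cv2.resize(cw["image"][180:380,200:440,::-1],None,fx=3,fy=3))
```

```text
0.014 9.106127537790296e-06 [ 0.56475236 -0.05018876  0.08214176] ['Unreachable', 'tip_extent']
0 -0.012 side [340.  266.5] [250.  332.5] wrist [320.7 286. ]
0 0 side [339.7 262.2] [248.5 311. ] wrist [320.7 286. ]
0.005 -0.012 side [340. 268.] [250. 340.] wrist [320.7 282.1]
0.005 0 side [339.7 263.6] [248.5 318. ] wrist [320.7 282.1]
0.01 -0.012 side [340.  269.4] [250. 347.] wrist [320.7 278.5]
0.01 0 side [339.7 265.1] [248.5 325.5] wrist [320.7 278.5]
0.014 -0.012 side [340.  270.6] [250. 353.] wrist [320.6 275.7]
0.014 0 side [339.7 266.2] [248.5 331. ] wrist [320.6 275.7]
key top3 [248.5 322.5] [322.6 279.2] key4 [267.5 413. ] [267.5 420.5]
```

View pics/w2.png

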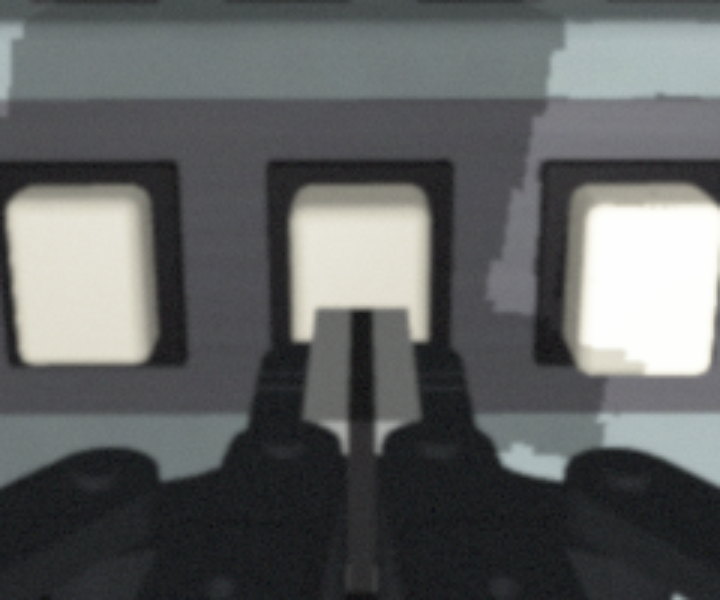

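The fingertip's lower end shows at about (320,283) in the full wrist image, and at (260,298) in the side crop. That puts it well above key 3's top (side crop y about 322). The shut tip therefore stands about 10 mm or more higher than tip_extent implies, so I go on down in steps of 4 mm, well inside the 7.5 mm limit.

>>> carry_out([
  [0,0,0.003,0,0,0,1],
  [0,0,0.006,0,0,0,1],
  [0,0,0.008,0,0,0,1],
  [0,0,0.008,0,0,0,1],
  [0,0,0.008,0,0,0,1],
  [0,0,0.008,0,0,0,1],
  [0,0,0.008,0,0,0,1],
  [0,0,0.008,0,0,0,1],
])

```text
time_s: 7.3
ee_pos: [0.5648, -0.0502, 0.0782]
eef_rot: [0.0, -0.052, 0.999, -0.0]
wrist_force: [0.9, -0.5, -0.5]
width: -0.0001
grasp_force: 0.0
```

```bash
python3 f.py
```

```text
[ 0.5647 -0.0502  0.0781] [ 0.49  0.04 -0.29] [0.24 0.57 0.4 ] 7.55 [-0.000e+00 -5.066e+01  7.410e+00 -3.507e+01  2.000e-02  0.000e+00
  0.000e+00]
```

>>> carry_out([
  [0,0,0.003,0,0,0,1],
  [0,0,0.006,0,0,0,1],
  [0,0,0.006,0,0,0,1],
  [0,0,0.006,0,0,0,1],
  [0,0,0.006,0,0,0,1],
  [0,0,0.006,0,0,0,1],
  [0,0,0.006,0,0,0,1],
  [0,0,0.006,0,0,0,1],
])

```text
time_s: 8.6
ee_pos: [0.5648, -0.0502, 0.0752]
eef_rot: [0.0, -0.052, 0.999, -0.0]
wrist_force: [-0.4, -0.4, 0.3]
width: 0.0003
grasp_force: 0.0
```

```bash
python3 f.py
```

```text
[ 0.5647 -0.0502  0.0751] [ 0.21 -0.33 -0.  ] [0.3  0.16 0.4 ] 8.85 [-0.000e+00 -5.084e+01  7.480e+00 -3.493e+01  2.000e-02  0.000e+00
 -0.000e+00]
```

View pics/sf.png

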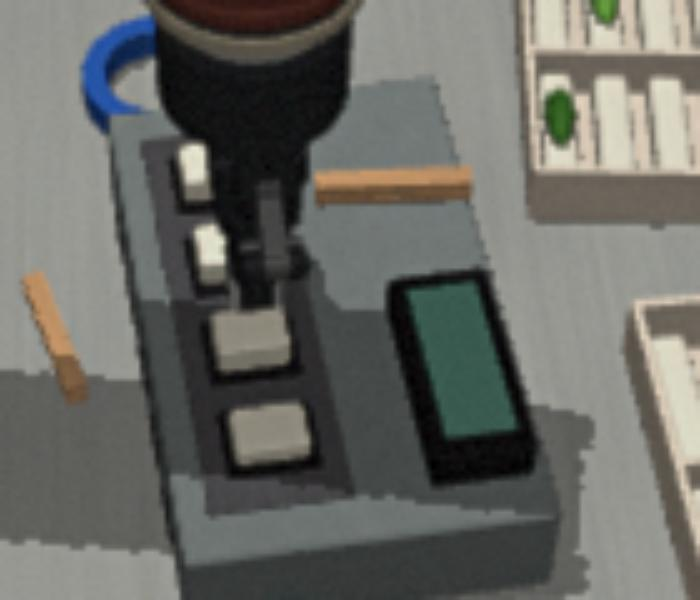

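Run:
```python
from station import sensors, read_camera
from h import *
s=sensors.observe();x,y,z=s["ee_pos"];print(s["ee_pos"])
cs=read_camera("side");cw=read_camera("wrist")
def pr(c,X):
    q=c["intrinsics"]@(c["R"]@np.array(X)+c["t"]);return (q[:2]/q[2]).round(1)
print("wrist cam pos",-cw["R"].T@cw["t"],"fwd",cw["R"][2])
for dx in(-.011,0,.011):
  for h in(.015,0,-.014): print(dx,h,"wrist",pr(cw,(x+dx,y,z+h)),"side",((pr(cs,(x+dx,y,z+h))-[290,200])*5))
print("tip tri",tri([ray(cw,(320.5,283.3)),ray(cs,(290+255/5,200+308/5))]))
g=cw["image"][230:350,312:328:4].mean(2).astype(int)
for k in range(4):print(g[::3,k].tolist())
# key 2 / key3 in wrist
for k in ((.5592,.0003),(.5647,-.0492),(.57,-.0985)): print(pr(cw,(*k,.073)),pr(cw,(*k,.068)))
cv2.imwrite("pics/w3.png",cv2.resize(cw["image"][180:380,200:440,::-1],None,fx=3,fy=3))
```

```text
[ 0.56478103 -0.05017901  0.07516275]
wrist cam pos [ 0.49846332 -0.05743798  0.23455591] fwd [ 0.26392076  0.02777945 -0.96414425]
-0.011 0.015 wrist [323.4 276.3] side [223. 300.]
-0.011 0 wrist [323.1 265. ] side [223.5 322. ]
-0.011 -0.014 wrist [322.8 256.1] side [223.5 342.5]
0 0.015 wrist [320.8 299. ] side [248.5 299. ]
0 0 wrist [320.7 286.1] side [248.5 321. ]
0 -0.014 wrist [320.7 275.8] side [248.5 341. ]
0.011 0.015 wrist [318.3 321. ] side [274.5 298. ]
0.011 0 wrist [318.4 306.4] side [274. 320.]
0.011 -0.014 wrist [318.5 294.8] side [274. 340.]
tip tri [ 0.56477457 -0.04925551  0.07988732]
[80, 84, 62, 33, 35, 101, 136, 144, 193, 220, 226, 226, 226, 225, 223, 225, 222, 213, 106, 105, 105, 106, 105, 104, 108, 105, 105, 108, 106, 105, 140, 161, 64, 32, 30, 30, 23, 25, 25, 34]
[84, 82, 59, 36, 38, 102, 137, 145, 195, 219, 229, 227, 227, 225, 224, 224, 225, 209, 85, 81, 78, 79, 72, 65, 68, 64, 60, 54, 51, 50, 70, 90, 85, 87, 48, 45, 43, 40, 40, 44]
[81, 82, 62, 35, 38, 101, 135, 145, 197, 218, 227, 226, 226, 224, 224, 224, 224, 206, 25, 26, 29, 29, 20, 14, 24, 26, 23, 28, 28, 24, 37, 46, 45, 48, 46, 43, 47, 47, 47, 46]
[80, 82, 58, 31, 41, 101, 138, 148, 194, 218, 225, 226, 225, 223, 221, 222, 223, 208, 77, 76, 74, 74, 66, 63, 64, 54, 54, 55, 53, 47, 64, 83, 79, 80, 51, 43, 45, 45, 39, 44]
[422.7 283.7] [420. 280.]
[322.7 284.4] [322.6 280.7]
[223.1 284.8] [225.7 281. ]
```

View pics/w3.png

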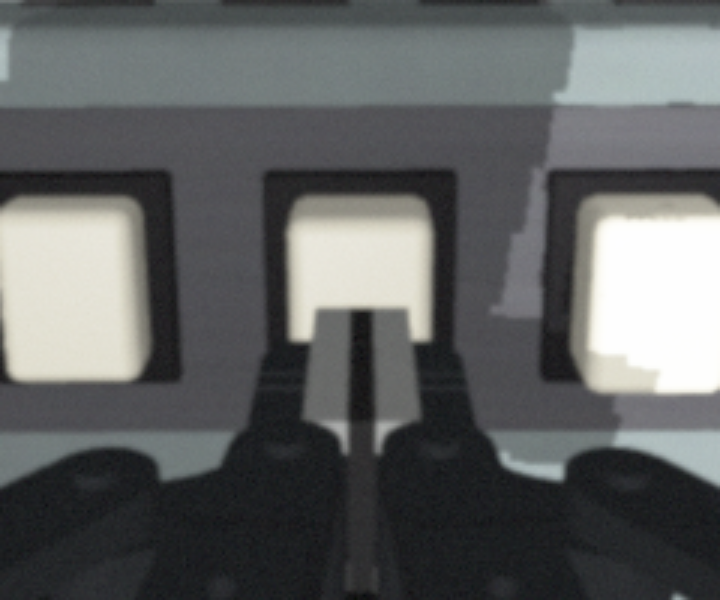

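The fingertip edge is at (360,310) in the wrist crop, and it stands clear of key 3's back edge (y about 312) in the side crop, so it is still well above the key. With no contact force, I go on down in 5 mm steps.

>>> carry_out([
  [0,0,0.003,0,0,0,1],
  [0,0,0.006,0,0,0,1],
  [0,0,0.009,0,0,0,1],
  [0,0,0.01,0,0,0,1],
  [0,0,0.01,0,0,0,1],
  [0,0,0.01,0,0,0,1],
  [0,0,0.01,0,0,0,1],
  [0,0,0.01,0,0,0,1],
])

```text
time_s: 10.0
ee_pos: [0.5648, -0.0502, 0.0701]
eef_rot: [0.0, -0.052, 0.999, -0.0]
wrist_force: [0.4, 0.9, 0.0]
width: -0.0003
grasp_force: 0.0
```

```bash
python3 f.py
```

```text
[ 0.5647 -0.0502  0.0701] [ 0.03  0.01 -0.41] [0.42 0.68 0.67] 10.25 [ 0.000e+00 -5.113e+01  7.600e+00 -3.470e+01  2.000e-02  0.000e+00
  0.000e+00]
```

Run:
```python
from station import read_camera
import cv2,numpy as np
a=read_camera("side")["image"][220:310,310:380,::-1];b=read_camera("wrist")["image"][180:330,200:440,::-1]
a=cv2.resize(a,(350,450),interpolation=cv2.INTER_CUBIC);b=cv2.resize(b,(440,275),interpolation=cv2.INTER_CUBIC)
o=np.zeros((450,790,3),np.uint8);o[:,:350]=a;o[:275,350:]=b;cv2.imwrite("pics/c1.png",o)
```

```text
(no output)
```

View pics/c1.png

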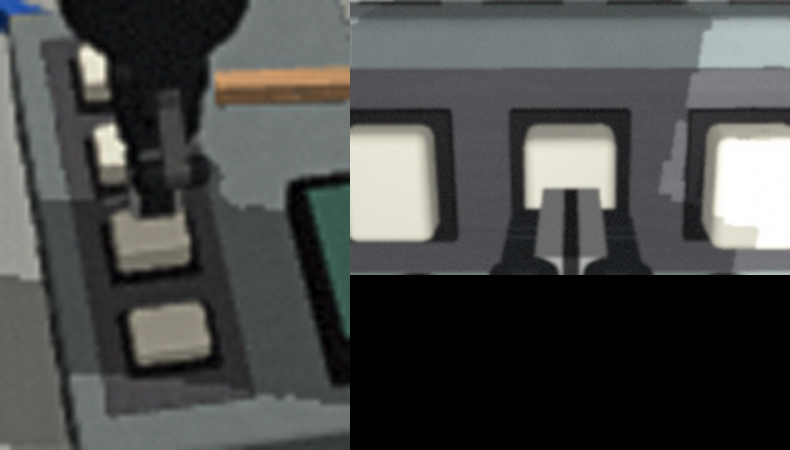

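The side crop now shows the finger's lower end at (155,215) covering the back of key 3's top, about 10 mm above it. Key 3 stands proud of its bezel and key 4 looks lower. I keep going down.

>>> carry_out([
  [0,0,0.003,0,0,0,1],
  [0,0,0.006,0,0,0,1],
  [0,0,0.009,0,0,0,1],
  [0,0,0.01,0,0,0,1],
  [0,0,0.01,0,0,0,1],
  [0,0,0.01,0,0,0,1],
  [0,0,0.01,0,0,0,1],
  [0,0,0.01,0,0,0,1],
])

```text
time_s: 11.4
ee_pos: [0.5647, -0.0502, 0.0651]
eef_rot: [-0.0, -0.052, 0.999, -0.0]
wrist_force: [-0.6, -0.2, -0.8]
width: -0.0
grasp_force: 0.0
```

```bash
python3 f.py
```

```text
[ 0.5648 -0.0502  0.0651] [ 0.01 -0.67 -0.07] [0.62 0.58 0.6 ] 11.65 [ 0.000e+00 -5.142e+01  7.720e+00 -3.446e+01  1.000e-02  0.000e+00
  0.000e+00]
```

>>> carry_out([
  [0,0,0.003,0,0,0,1],
  [0,0,0.006,0,0,0,1],
  [0,0,0.008,0,0,0,1],
  [0,0,0.008,0,0,0,1],
  [0,0,0.008,0,0,0,1],
  [0,0,0.008,0,0,0,1],
  [0,0,0.008,0,0,0,1],
  [0,0,0.008,0,0,0,1],
])

```text
time_s: 12.7
ee_pos: [0.5648, -0.0502, 0.0611]
eef_rot: [0.0, -0.052, 0.999, -0.0]
wrist_force: [-0.2, 0.2, -0.3]
width: -0.0003
grasp_force: 0.0
```

```bash
python3 f.py
```

```text
[ 0.5647 -0.0502  0.0611] [ 0.04 -0.52  0.06] [0.3  0.53 0.55] 12.95 [-0.000e+00 -5.165e+01  7.810e+00 -3.427e+01  1.000e-02  0.000e+00
  0.000e+00]
```

Run:
```python
from station import read_camera
import cv2
c=read_camera("side")["image"]; c0=cv2.imread("pics/side0.png")
print(list(range(250,292)))
for x in(334,338,341,344,347):print(x,c[250:292,x].mean(1).astype(int).tolist());
print(c0[250:292,341].mean(1).astype(int).tolist())
```

```text
[250, 251, 252, 253, 254, 255, 256, 257, 258, 259, 260, 261, 262, 263, 264, 265, 266, 267, 268, 269, 270, 271, 272, 273, 274, 275, 276, 277, 278, 279, 280, 281, 282, 283, 284, 285, 286, 287, 288, 289, 290, 291]
334 [54, 142, 188, 97, 89, 104, 62, 21, 32, 70, 46, 52, 105, 138, 138, 139, 139, 139, 135, 134, 137, 105, 105, 106, 46, 12, 12, 39, 45, 42, 44, 40, 26, 9, 4, 13, 9, 17, 20, 28, 35, 41]
338 [20, 12, 29, 54, 60, 27, 9, 22, 22, 11, 4, 11, 24, 27, 20, 30, 76, 137, 135, 142, 119, 109, 107, 108, 29, 13, 26, 47, 44, 42, 44, 69, 142, 137, 133, 134, 135, 137, 140, 142, 139, 112]
341 [28, 25, 35, 66, 54, 24, 28, 31, 26, 22, 15, 19, 20, 20, 13, 33, 89, 138, 140, 143, 107, 107, 105, 61, 14, 14, 37, 47, 45, 39, 49, 86, 135, 136, 134, 134, 133, 135, 135, 141, 125, 108]
344 [69, 66, 70, 69, 67, 73, 73, 71, 52, 45, 34, 34, 33, 30, 28, 63, 136, 140, 141, 132, 108, 109, 109, 43, 6, 18, 44, 45, 42, 42, 64, 136, 136, 134, 134, 135, 133, 133, 135, 143, 113, 104]
347 [38, 47, 60, 59, 48, 50, 76, 64, 52, 43, 33, 43, 38, 34, 41, 59, 80, 131, 138, 107, 104, 107, 64, 15, 17, 32, 45, 43, 46, 47, 80, 142, 134, 133, 133, 133, 135, 136, 138, 134, 109, 106]
[196, 176, 101, 95, 97, 71, 23, 15, 54, 60, 66, 126, 193, 192, 191, 192, 192, 192, 194, 172, 99, 95, 96, 56, 18, 19, 53, 63, 63, 60, 67, 125, 193, 194, 193, 192, 192, 194, 196, 184, 133, 96]
```

Key 3's outline is unchanged. The finger's lower end is at row 265.7, and touching should come between about 266 and 268, so contact is at most about 8 mm away.

>>> carry_out([
  [0,0,0.003,0,0,0,1],
  [0,0,0.006,0,0,0,1],
  [0,0,0.008,0,0,0,1],
  [0,0,0.008,0,0,0,1],
  [0,0,0.008,0,0,0,1],
  [0,0,0.008,0,0,0,1],
  [0,0,0.008,0,0,0,1],
  [0,0,0.008,0,0,0,1],
])

```text
time_s: 14.05
ee_pos: [0.5647, -0.0502, 0.0571]
eef_rot: [-0.0, -0.052, 0.999, 0.0]
wrist_force: [-1.6, 0.3, 2.1]
width: 0.0002
grasp_force: 0.8
```

```bash
python3 f.py
```

```text
[ 0.5647 -0.0502  0.0571] [-1.42  0.44  1.47] [0.29 0.38 0.48] 14.3 [ 5.000e-02 -5.125e+01  7.850e+00 -3.411e+01  0.000e+00 -4.400e-01
 -0.000e+00]
```

Contact on key 3 at TCP z of about 57 mm, at roughly 1.5–2 N, which is what an up key gives. Now I tap key 4 at the same height.

>>> carry_out([
  [0,0,-0.03,0,0,0,1],
  [0,-0.05,-0.03,0,0,0,1],
  [0,-0.1,-0.03,0,0,0,1],
  [0,-0.1,-0.02,0,0,0,1],
  [0,-0.1,-0.01,0,0,0,1],
  [0,-0.1,-0.003,0,0,0,1],
  [0,-0.1,0,0,0,0,1],
  [0,-0.1,0,0,0,0,1],
])

```text
time_s: 15.35
ee_pos: [0.5699, -0.0995, 0.057]
eef_rot: [-0.0, -0.052, 0.999, 0.0]
wrist_force: [0.1, -0.5, -1.0]
width: -0.0005
grasp_force: 0.0
```

```bash
python3 f.py
```

```text
[ 0.57   -0.0999  0.0572] [0.29 0.12 0.11] [0.36 0.45 0.63] 15.6 [-5.000e-02 -5.350e+01  8.720e+00 -3.411e+01  1.000e-02  0.000e+00
 -0.000e+00]
```

No force on key 4 at a height where key 3 pushed back, so key 4 is lower. I confirm by going down in small steps. A latched key jumps to at least 3.5 N, while an up key would stay below 3 N.

>>> carry_out([
  [0,0,0.003,0,0,0,1],
  [0,0,0.006,0,0,0,1],
  [0,0,0.006,0,0,0,1],
  [0,0,0.006,0,0,0,1],
  [0,0,0.006,0,0,0,1],
  [0,0,0.006,0,0,0,1],
  [0,0,0.006,0,0,0,1],
  [0,0,0.006,0,0,0,1],
])

```text
time_s: 16.65
ee_pos: [0.5699, -0.0999, 0.0542]
eef_rot: [0.0, -0.052, 0.999, -0.0]
wrist_force: [-0.3, 0.5, 0.3]
width: -0.0002
grasp_force: 0.0
```

```bash
python3 f.py
```

```text
[ 0.5699 -0.1     0.0541] [0.11 0.34 0.12] [0.63 0.42 0.58] 16.9 [-0.000e+00 -5.372e+01  8.810e+00 -3.397e+01  1.000e-02  0.000e+00
 -0.000e+00]
```

>>> carry_out([
  [0,0,0.002,0,0,0,1],
  [0,0,0.004,0,0,0,1],
  [0,0,0.005,0,0,0,1],
  [0,0,0.006,0,0,0,1],
  [0,0,0.006,0,0,0,1],
  [0,0,0.006,0,0,0,1],
  [0,0,0.006,0,0,0,1],
  [0,0,0.006,0,0,0,1],
])

```text
time_s: 17.95
ee_pos: [0.57, -0.0999, 0.0512]
eef_rot: [0.0, -0.052, 0.999, -0.0]
wrist_force: [-0.7, -0.4, 5.1]
width: -0.0
grasp_force: 2.2
```

```bash
python3 f.py
```

```text
[ 0.57   -0.0999  0.0511] [-1.04  0.43  4.91] [0.21 0.53 0.31] 18.2 [  0.07 -51.93   8.55 -32.8    0.    -0.45  -0.  ]
```

>>> carry_out([
  [0,0,0.002,0,0,0,1],
  [0,0,0.003,0,0,0,1],
  [0,0,0.004,0,0,0,1],
  [0,0,0.004,0,0,0,1],
  [0,0,0.004,0,0,0,1],
  [0,0,0.004,0,0,0,1],
  [0,0,0.004,0,0,0,1],
  [0,0,0.004,0,0,0,1],
])

```text
time_s: 19.25
ee_pos: [0.57, -0.0999, 0.0492]
eef_rot: [0.0, -0.052, 0.999, -0.0]
wrist_force: [-1.7, 1.0, 4.3]
width: 0.0
grasp_force: 2.4
```

```bash
python3 f.py
```

```text
[ 0.5699 -0.1     0.0491] [-1.23  0.14  4.71] [0.52 0.46 0.31] 19.5 [ 1.000e-01 -5.182e+01  8.570e+00 -3.234e+01  3.000e-02 -3.200e-01
  0.000e+00]
```

The force is now 4.7 N, matching the up-key law at 9 mm (4.85 N), so the key has let go. I raise the finger.

>>> carry_out([
  [0,0,-0.02,0,0,0,1],
  [0,0,-0.06,0,0,0,1],
  [0,0,-0.14,0,0,0,1],
  [0,0,-0.24,0,0,0,1],
  [0,0,-0.3,0,0,0,1],
  [0,0,-0.3,0,0,0,1],
  [0,0,-0.3,0,0,0,1],
  [0,0,-0.3,0,0,0,1],
])

```text
time_s: 20.55
ee_pos: [0.5693, -0.0998, 0.1983]
eef_rot: [-0.001, -0.052, 0.999, -0.0]
wrist_force: [-0.0, -0.4, 0.0]
width: -0.0
grasp_force: 0.0
```

Run:
```python
from station import read_camera,sensors
import cv2
print(sensors.observe()["wrist_force"],sensors.observe()["ee_pos"])
c=read_camera("side")["image"];c0=cv2.imread("pics/side0.png")[:,:,::-1]
for n,i in(("before",c0),("now",c)):
    for x in(343,347):print(n,x,i[276:300,x].mean(1).astype(int).tolist())
import numpy as np
b=np.hstack([cv2.resize(i[200:350,280:410,::-1],None,fx=3,fy=3) for i in(c0,c)]);cv2.imwrite("pics/end.png",b)
```

```text
[-0.04359218 -0.42216667  0.03614   ] [ 0.56926529 -0.09981384  0.19826209]
before 343 [66, 68, 60, 57, 91, 185, 195, 191, 191, 192, 193, 195, 195, 181, 111, 96, 57, 18, 15, 58, 65, 65, 62, 64]
before 347 [64, 61, 58, 64, 115, 196, 193, 193, 191, 192, 190, 194, 188, 154, 97, 94, 25, 18, 29, 66, 65, 63, 64, 62]
now 343 [76, 72, 67, 67, 136, 132, 130, 131, 132, 132, 132, 135, 136, 105, 107, 103, 58, 14, 17, 42, 45, 46, 42, 43]
now 347 [71, 69, 72, 111, 129, 131, 130, 128, 129, 131, 133, 141, 114, 105, 107, 104, 29, 14, 29, 45, 44, 45, 45, 40]
```

View pics/end.png

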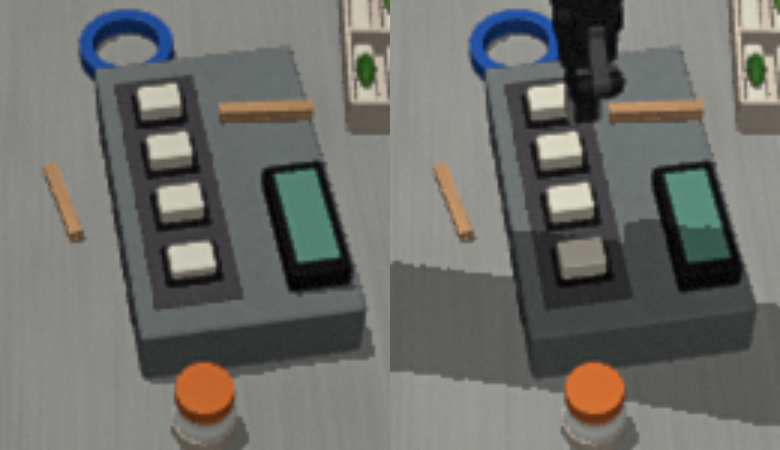

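In the picture, key 4 (right panel, about (580,255)) has risen by about one row and shows a full front face like the others. Nothing else has moved.

```bash
python3 -c "
from station import job_done;print(job_done())"
```

```text
the job is handed in; nothing more can be done
None
```

The latched key was key 4 (y = -75 mm): I found it by touch, pressed it until it let go, and it sprang up. Keys 1 and 2 were never touched, key 3 got only a light tap (about 2 N), nothing else moved in the final picture, and the job is handed in with no verdict returned.

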